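# Swing the hold-down strap across the rib mould and lock it

### The arm

A 6-joint arm with a two-finger parallel gripper is mounted at the origin on the work surface. World frame = base frame: x ahead of the robot, y to its left, z up, the work surface at z = 0. Lengths are in m, angles in rad, forces in N, time in s.
With the tool pointing down it reaches from about 0.4 to 0.825 m from the base axis. Payload 7 kg.
Tool frame: the origin (TCP) lies between the finger pads; the fingertips stand ctrl.tip_extent ahead of it and the grasp point (between the pads) lies 5 mm behind it (ctrl.tip_extent is the distance from the TCP to the fingertips, in m); z points along the fingers, y is the line along which they close (so a half turn about z gives the same grasp; the last joint's range is limited). The gripper opens to 88 mm and grips with 3 to 60 N. Pads are 19 mm wide; open, the fingers measure 130 mm over their backs; the gripper's body (78 mm by 193 mm) begins 47 mm behind the grasp point.
Start: joints at [-0.893, 0.359, 0.012, 0, -1.224, -0.288], TCP at [0.256, -0.624, 0.241] pointing down, gripper open.
Joint ranges: [-3.07, 3.07], [-1.43, 2.12], [-1.02, 1.25], [-3.03, 1.67], [-3.05, -0], [-3.03, 3.03]. Speed limits (rad/s): [2.39, 2.39, 3.01, 3.14, 3.14, 3.14].

### API

Orientations are given as a 3x3 rotation matrix whose columns are the frame's x, y, z axes.
In Python, from station import ctrl gives the robot as it stands. The module is installed in compiled form; this text tells all that it offers.
- The arm moves only by the tool play_rows, never from a script. Its argument "series" is a list of rows, each an object of numbers: "x", "y", "z": the shift along the tool's x, y, z in m; "twist": the turn about the tool's z in degrees. A call has 1 to 8 rows; each row shifts and turns the commanded pose from where the row before left it, along the tool's axes as they then stand; what a row does not reach is not made up. A row lasts 1/12 s, in which the tool goes at most 41.7 mm and 7.16 degrees, less where a joint would pass 70% of its speed; a pose out of reach is approached as far as the arm can. A call is refused whole if a number of a shift passes 0.0417 or a number of a turn 7.16, either way. A call with a gripper value outside its range is refused whole. "grip" is the closure, from -1 (fully open) to 1 (shut), set as the call begins (left out, the last holds). The fingers move at their own pace and stop on an object; "force" is the grip in N (left out, the last holds). Time passes only in rows, so rows that do not move let the fingers close. It gives the time, the measured TCP pose, the force, the opening and the grip force at its end, in the units of the state.
- ctrl.get_obs(): the state, without advancing time (a new reading comes with each control period).
- ctrl.get_image(name): name is "scene" or "top"; returns (picture, depth): 384x512x3 uint8, red, green, blue; 384x512 float32, m along the optical axis (not along the pixel's ray), 0 where there is no reading.
- ctrl.camera_model(name): a dict with "fov_y" (degrees; the focal length in pixels is half the picture's height over the tangent of half this angle, whatever the lens; pixels are square), "cx", "cy" (the principal point, pixels), "T" (4x4, takes a point from camera to world coordinates). Camera axes: x right, y up, looking along -z (the intrinsics and any distortion apply to the point x, -y, -z); pixel columns grow to the right and rows downward; lengths in m; the calibration is good to about 2 mm. A picture is of the moment at which its call begins. camera_model takes no time and is no camera call.
- ctrl.job_done(): hands the job in; it is judged then, once.
The state is a dict: "clock": time; "joints": joint angles; "qvel": joint speeds; "joint_efforts": joint torques, N m; "ee_pos": TCP position; "eef_rot": TCP orientation; "contact_force": force on the tool from outside, world axes, zero at the start; "wrist_torque": the same for the moment, N m; "opening": opening from 0.0 (shut) to 1.0 (fully open); "finger_force": force on a finger pad.
Only numpy, scipy, OpenCV 4.12 (cv2) and the standard library are available. Lean on these libraries where they do the work, as an engineer would, in place of code of your own. Each camera call takes 0.05 s, during which the arm holds its last target. There are 200 camera calls.

### The job

First lift the loose spruce block out of the strap's way and stand it upright in the small green tray. Then push the aluminium strap round its bolt, sliding it along the curved wooden rest without lifting it, until its slot drops fully over the flat brass stud; last, set the red locking key squarely over the stud so that it sits down on the strap. Do not run the strap into the block, and leave the glue jar, the screwdriver and the little brass plane where they are.

Things in the scene. Friction and masses are not known exactly. Their poses are not given: they have to be found in the camera images.
- jig: Fixed plywood board, 15 mm thick. Origin: on the bench under the pivot bolt's axis; z up. In its frame (mm) the board spans x -45 to 215, y -40 to 215. Stud at x=0, y=165 on a dark seat 30 (x) x 20 (y), top at z=33. Low rib mould at x -40 to 8, y 15 to 140, top z=36. Farther than 115 mm from the bolt the board is bare but for seat and stud (and the loose block).
- pivot (a point): Centre of the top of the pivot bolt's dark head, 67 mm over the bench. Head 22 mm wide, its underside at 59 (it keeps the strap on); shank 8 mm; brass collar below, 18 mm wide, top at 50 mm over the bench.
- rest_end (a point): Middle of the end, nearest the stud, of the curved wooden rest, on its top, 50 mm over the bench. The rest is an arc about the bolt, radius 85 to 112 mm, from x=18 mm (jig frame) to 90 degrees clockwise of the stud, seen from above. The strap slides flat on it and, past its end, its slotted end falls by itself.
- stud (a point): Centre of the top of the brass stud, 48.5 mm over the bench. The stud is a flat-sided bar 7 mm along the jig's x and 12 mm along the jig's y, standing 15.5 mm above its seat.
- strap: Loose aluminium strap 220 x 30 x 5 mm, about 0.1 kg. Origin: centre of its 11.5 mm bolt hole, underside; x runs to its slotted end. Spans x -20 to 200, y -15 to 15. Slot 27 (x) x 13 mm centred at x=165. Starts flat on collar and rest, 50 to 72 degrees clockwise (from above) of the line bolt-stud: swing it counter-clockwise, pushing its side edge near the free end. Seated it slopes 6 degrees.
- strap_slot (a point): Centre of the strap's slot, on its underside. 50 mm over the bench while the strap lies on the rest, 34 mm when it has dropped over the stud.
- block: Loose spruce block, 28 x 28 x 68 mm tall, standing upright on the jig board (its foot 15 mm over the bench) in the strap's path, about 0.035 kg. Origin: centre of its foot.
- tray: Fixed green open tray 100 (x) x 85 (y) x 20 mm high, walls 4 mm, floor top about 4 mm over the bench. Origin: centre of its underside.
- lock_key: Loose red key, about 0.06 kg, on the bench. Origin: centre of underside. Foot 34 (x) x 26 (y) x 15 mm high, with a slot in its underside 16.5 (x) x 11 (y), 12 deep; on top a grip bar 38 (x) x 12 (y) from z=15 to 47. Its x must lie along the jig's y, either way, to go over the stud. Seated: underside about 40 mm over the bench, sloping with the strap; on the stud's top it would be at 48.5.
- glue_jar: Amber glue jar with black cap, 50 mm wide, 75 mm tall, loose; a bystander. Origin: centre of its foot.
- screwdriver: Screwdriver with red handle, 170 mm long, lying beyond the jig, loose; a bystander. x points from handle to tip.
- plane: Little brass finger plane, 22 x 60 x 28 mm, loose; a bystander, between robot and jig. Origin: centre of its foot.
Not all that is in view belongs to the job. What is shaped like the block but turquoise is not meant.

How it is judged:
By the outcome, as a careful person would: the job done as asked, in the order asked, and still so for the second after the job is handed in, with the robot touching nothing.
It also fails if it takes over 72 s, if anything falls off the work surface, if the arm or the gripper's body presses on something with over 40 N, if the wrist force passes 120 N, or if a joint passes its speed limit or range.

## Working session

There is one attempt and no reset: what is moved stays moved. The work goes in short steps, Python scripts to look and compute and a tool call to move; the robot and the scene stay as the last step left them, time stands still between calls to the robot, and variables do not carry over. Pictures are saved under pics/ and viewed, at most 10 in all, crops included, and the job is handed in when it is done.

Besides the shell and the picture viewer there is one more tool, called after "Emit:" as a command line: name --argument value ..., lists and objects as JSON in quotes. play_rows: Moves the arm, as the interface text tells. Its arguments: {"type":"object","properties":{"series":{"type":"array","items":{"type":"object","properties":{"x":{"type":"number"},"y":{"type":"number"},"z":{"type":"number"},"twist":{"type":"number"}}}},"grip":{"type":"number"},"force":{"type":"number"}},"required":["series"]}

```bash
mkdir -p pics; cat > h.py <<'E'
import numpy as np, cv2
from station import ctrl
def grab(n):
    im,d=ctrl.get_image(n); np.savez(f'{n}.npz',im=im,d=d); return im,d
def load(n):
    f=np.load(f'{n}.npz'); return f['im'],f['d']
def cam(n):
    m=ctrl.camera_model(n); f=192/np.tan(np.radians(m['fov_y'])/2); return m,f
def ray(n,u,v):
    m,f=cam(n); T=np.array(m['T']); d=np.array([(u-m['cx'])/f,-(v-m['cy'])/f,-1.]); return T[:3,3],T[:3,:3]@d
def onz(n,u,v,z):
    o,d=ray(n,u,v); return o+d*(z-o[2])/d[2]
def proj(n,p):
    m,f=cam(n); T=np.array(m['T']); c=T[:3,:3].T@(np.array(p)-T[:3,3]); return m['cx']+f*c[0]/-c[2], m['cy']-f*c[1]/-c[2]
E
python3 - <<'E'
from h import *
for n in('scene','top'):
    im,d=grab(n); cv2.imwrite(f'pics/{n}0.png',im[:,:,::-1]); print(ctrl.camera_model(n))
o=ctrl.get_obs();print(o,ctrl.tip_extent)
E
```

```text
{'fov_y': 46.41882992827443, 'cx': 252.2832948034692, 'cy': 199.72413488641004, 'T': array([[-0.83397464, -0.39314083,  0.38720354,  0.8853585 ],
       [ 0.5517271 , -0.60571794,  0.57332625,  0.46697977],
       [ 0.00913818,  0.69177024,  0.72205985,  0.6427144 ],
       [ 0.        ,  0.        ,  0.        ,  1.        ]])}
{'fov_y': 42.53067757527174, 'cx': 251.2261792462651, 'cy': 190.9981356158597, 'T': array([[ 8.87968921e-03,  9.92363825e-01, -1.23025158e-01,
         4.35147525e-01],
       [-9.99959671e-01,  8.97767251e-03,  2.42115860e-04,
         4.83416485e-03],
       [ 1.34474660e-03,  1.23018046e-01,  9.92403523e-01,
         1.16991131e+00],
       [ 0.00000000e+00,  0.00000000e+00,  0.00000000e+00,
         1.00000000e+00]])}
{'clock': 0.1, 'joints': array([-8.92900151e-01,  3.59319590e-01,  1.11607004e-02, -3.14774124e-04,
       -1.22407502e+00, -2.88091716e-01]), 'qvel': array([ 0.00163568, -0.00048913,  0.00209574,  0.00060879,  0.00033409,
       -0.00076931]), 'joint_efforts': array([-1.55629525e-03, -5.84161663e+01,  2.93749702e+01,  7.01544374e+00,
        1.01259223e-02, -6.89319177e-05]), 'ee_pos': array([ 0.25632782, -0.62399871,  0.23971687]), 'eef_rot': array([[-9.25024065e-01, -3.79907921e-01, -6.70990887e-04],
       [-3.79908493e-01,  9.25023153e-01,  1.30537461e-03],
       [ 1.24759953e-04,  1.46241806e-03, -9.99998923e-01]]), 'contact_force': array([ 0.42731818,  0.65293696, -0.07672484]), 'wrist_torque': array([-0.02205705,  0.01861033, -0.04106905]), 'finger_force': 0.0, 'opening': 1.0005062943721963} 0.014
```

View pics/scene0.png

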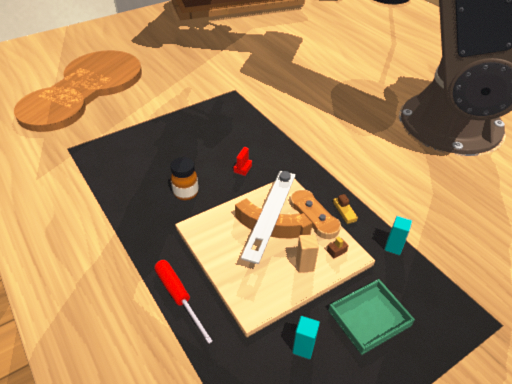

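View pics/top0.png

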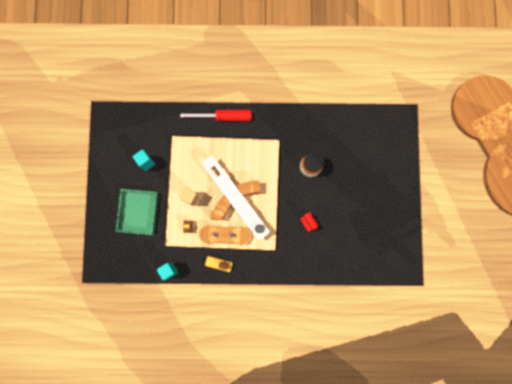

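The images show these candidates:
- **Block:** the spruce block is at scene (307,253) / top (200,198). The turquoise ones at scene (398,235) and (306,337) are decoys.
- **Key:** the red key is at scene (243,161) / top (309,222). The other red object is the screwdriver handle at scene (172,280).
- **Other:** the stud is at scene (338,247) / top (189,227), and the bolt is at scene (286,176) / top (262,231).

I choose the spruce block and the small red key, and will check both in a close crop.

```bash
python3 - <<'E'
from h import *
im,_=load('scene'); a=cv2.resize(im[135:285,170:370],None,fx=4,fy=4,interpolation=cv2.INTER_CUBIC)
cv2.imwrite('pics/c1.png',a[:,:,::-1])
im,_=load('top'); a=cv2.resize(im[130:280,110:330],None,fx=3.6,fy=3.6,interpolation=cv2.INTER_CUBIC)
cv2.imwrite('pics/c2.png',a[:,:,::-1])
E
```

```text
(no output)
```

View pics/c1.png

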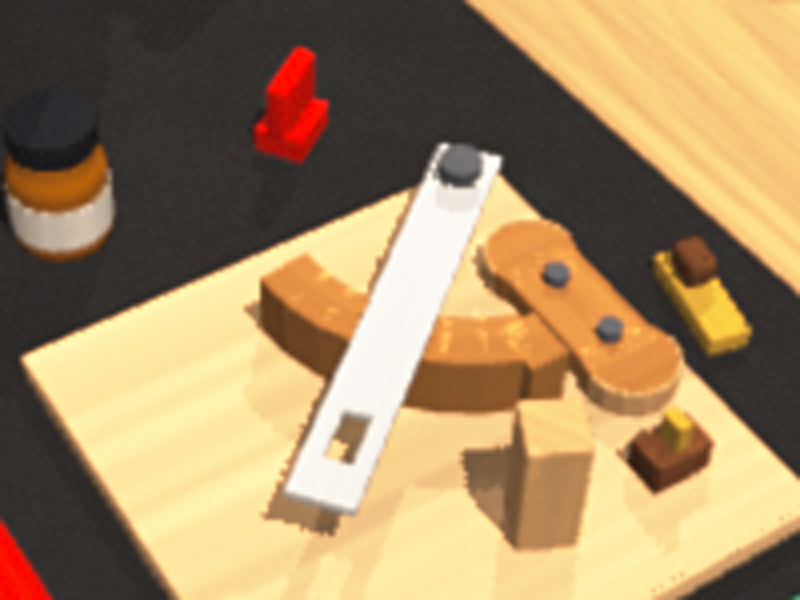

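View pics/c2.png

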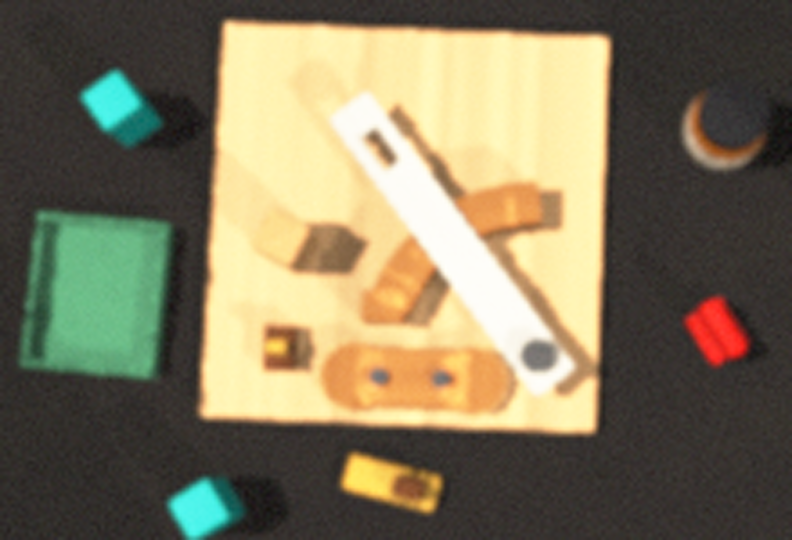

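The crops confirm it: the spruce block's top is at scene c1 (555,428), the key is at c1 (292,105), the stud at c1 (680,428), the bolt head at c1 (461,162) and the slot at c1 (350,437). Next I get metric positions from depth and rays.

```bash
cat >> h.py <<'E'
def cloud(n):
    im,d=load(n); m,f=cam(n); T=np.array(m['T']); v,u=np.mgrid[:384,:512]
    c=np.stack([(u-m['cx'])/f*d,-(v-m['cy'])/f*d,-d],-1); P=c@T[:3,:3].T+T[:3,3]; P[d==0]=np.nan; return im,P
def c1(X,Y): return 170+(X+.5)/4-.5,135+(Y+.5)/4-.5
def c2(X,Y): return 110+(X+.5)/3.6-.5,130+(Y+.5)/3.6-.5
E
python3 - <<'E'
from h import *
np.set_printoptions(precision=4,suppress=True)
def rect(P,m,n):
    q=P[m][:,:2]; 
    if len(q)<5: print(n,'few',len(q));return
    print(n,len(q),cv2.minAreaRect((q*1000).astype(np.float32)),'med',np.median(P[m],0))
for n in('scene','top'):
    im,P=cloud(n); hsv=cv2.cvtColor(im,cv2.COLOR_RGB2HSV); H,S,V=[hsv[...,i].astype(int) for i in range(3)]; Z=P[...,2]
    X,Y=P[...,0],P[...,1]
    print(n,'bench z',np.nanmedian(Z[(V<60)&(X>.3)&(X<.7)]))
    red=((H<5)|(H>174))&(S>180)&(V>100)
    v,u=np.mgrid[:384,:512]
    box=lambda a,b,c,d:(u>=a)&(u<b)&(v>=c)&(v<d)
    if n=='scene': kb=box(230,258,140,180); bb=box(294,322,228,275); tb=box(325,418,275,355); sb=box(326,350,232,260); pb=box(280,294,168,184)
    else: kb=box(295,325,205,240); bb=box(175,215,180,210); tb=box(110,165,180,240); sb=box(180,198,218,238); pb=box(253,271,222,240)
    rect(P,red&kb&(Z>.04),'keytop'); rect(P,red&kb&(Z<.02)&(Z>.008),'keyfoot'); rect(P,red&kb,'key all')
    rect(P,bb&(Z>.076),'block top')
    g=(H>60)&(H<90)&(S>80)&tb; rect(P,g&(Z>.016),'tray rim'); rect(P,g,'tray')
    y=(H>20)&(H<35)&(S>150)&sb; rect(P,sb&(Z>.042),'stud'); rect(P,sb&(Z>.026),'seat')
    rect(P,pb&(Z>.06),'head')
    w=(S<40)&(V>180)&(Z>.045)&(Z<.066)&(X>.2)&(X<.8)&(abs(Y)<.4); rect(P,w,'strap')
    wood=(Z>.009)&(Z<.02)&(H>8)&(H<32)&(V>120)&(X>.3)&(X<.75)&(abs(Y)<.4); rect(P,wood,'board')
for nm,a,b,z in (('bolt',(461,158),(540,354),.067),('stud',(681,414),(284,347),.0485),('slot',(350,438),(380,147),.055),('blocktop',(555,428),(284,238),.083)):
    print(nm,onz('scene',*c1(*a),z),onz('top',*c2(*b),z))
E
```

```text
scene bench z 0.0009088178600545893
keytop 89 ((508.2535095214844, -128.85044860839844), (37.886470794677734, 11.619562149047852), 33.78499221801758) med [ 0.5103 -0.127   0.0466]
keyfoot 104 ((508.18194580078125, -129.86788940429688), (35.66191864013672, 26.539030075073242), 33.94732666015625) med [ 0.512  -0.1226  0.0141]
key all 343 ((491.2289733886719, -149.46994018554688), (93.18290710449219, 33.332672119140625), 49.070350646972656) med [nan nan nan]
block top 288 ((559.8944091796875, 147.07040405273438), (30.64284324645996, 28.405427932739258), 62.98752212524414) med [0.5619 0.1491 0.0828]
tray rim 695 ((528.5990600585938, 275.10821533203125), (86.00785827636719, 101.22676086425781), 85.3835678100586) med [0.5318 0.2799 0.0196]
tray 3660 ((521.2742919921875, 271.9029541015625), (104.57186889648438, 101.00877380371094), 77.67887878417969) med [nan nan nan]
stud 42 ((493.5638122558594, 153.32180786132812), (8.785929679870605, 12.459572792053223), 4.742208957672119) med [0.495  0.1539 0.0475]
seat 250 ((491.6517639160156, 142.06411743164062), (47.464576721191406, 32.73002243041992
[... 1473 characters left out ...]
20.6877384185791), 0.1265489012002945) med [0.493  0.1511 0.033 ]
head 70 ((489.9269104003906, -13.556107521057129), (20.132144927978516, 17.9715518951416), 0.7708562016487122) med [ 0.4889 -0.0135  0.0665]
strap 1090 ((560.6211547851562, 42.14165115356445), (220.5624542236328, 30.156147003173828), 37.33296585083008) med [0.5594 0.0414 0.0543]
board 8729 ((549.2092895507812, 27.418853759765625), (346.04693603515625, 313.00445556640625), 87.97212982177734) med [0.5981 0.0848 0.0142]
bolt [ 0.4882 -0.0124  0.067 ] [ 0.4889 -0.015   0.067 ]
stud [0.4916 0.1518 0.0485] [0.4927 0.1462 0.0485]
slot [0.6198 0.0898 0.055 ] [0.62   0.0874 0.055 ]
blocktop [0.5613 0.1481 0.083 ] [0.558  0.1435 0.083 ]
```

```bash
cat >> h.py <<'E'
def go(x,y,z,ang=None):
    "tool-frame shift (mm) to world target (m), twist (deg) so that tool y lies at ang (mod 180)"
    o=ctrl.get_obs(); R=np.array(o['eef_rot']); d=np.array([x,y,z])-o['ee_pos']; s=R.T@d*1000
    a=np.degrees(np.arctan2(R[1,1],R[0,1])); t=0 if ang is None else (a-ang+90)%180-90
    print('t',round(o['clock'],2),'pos',np.round(o['ee_pos'],4),'yang',round(a,1),'shift',np.round(s,1),'n',np.linalg.norm(s)/41.7,'twist',round(t,1),'F',np.round(o['contact_force'],1),'open',round(o['opening'],3),'q6',round(o['joints'][5],2))
E
python3 -c "
from h import *
go(.56,.146,.2,62)"
```

```text
t 0.1 pos [ 0.2563 -0.624   0.2397] yang 112.3 shift [-573.4  596.8   40.5] n 19.87215718881876 twist 50.3 F [ 0.4  0.7 -0.1] open 1.001 q6 -0.29
```

Emit:
play_rows --series '[{"x":-0.028,"y":0.029},{"x":-0.028,"y":0.029},{"x":-0.028,"y":0.029},{"x":-0.028,"y":0.029},{"x":-0.028,"y":0.029},{"x":-0.028,"y":0.029},{"x":-0.028,"y":0.029},{"x":-0.028,"y":0.029}]' --grip 0.0

```text
invalid input at $.series[0]: expected keys x, y, z, twist
```

Emit:
play_rows --series '[{"x":-0.028,"y":0.029},{"x":-0.028,"y":0.029},{"x":-0.028,"y":0.029},{"x":-0.028,"y":0.029},{"x":-0.028,"y":0.029},{"x":-0.028,"y":0.029},{"x":-0.028,"y":0.029},{"x":-0.028,"y":0.029}]'

```text
invalid input at $.series[0]: expected keys x, y, z, twist
```

Emit:
play_rows --series '[{"x":-0.028,"y":0.029},{"x":-0.028,"y":0.029},{"x":-0.028,"y":0.029},{"x":-0.028,"y":0.029},{"x":0}]'

```text
invalid input at $.series[0]: expected keys x, y, z, twist
```

Emit:
play_rows --series '[{"twist":7.1},{"twist":7.1},{"twist":7.1},{"twist":7.1},{"twist":7.1},{"twist":7.1},{"twist":7.1},{"x":0}]'

```text
invalid input at $.series[0]: expected keys x, y, z, twist
```

```bash
python3 -c "
from h import *
go(.56,.146,.062,62)"
```

```text
t 0.1 pos [ 0.2563 -0.624   0.2397] yang 112.3 shift [-573.5  596.6  178.5] n 20.301684286480242 twist 50.3 F [ 0.4  0.7 -0.1] open 1.001 q6 -0.29
```

All four keys are needed in every row.

Emit:
play_rows --series '[{"x":-0.028,"y":0.029,"z":0,"twist":0},{"x":-0.028,"y":0.029,"z":0,"twist":0},{"x":-0.028,"y":0.029,"z":0,"twist":0},{"x":-0.028,"y":0.029,"z":0,"twist":0},{"x":-0.028,"y":0.029,"z":0,"twist":0},{"x":-0.028,"y":0.029,"z":0,"twist":0},{"x":-0.028,"y":0.029,"z":0,"twist":0},{"x":-0.028,"y":0.029,"z":0,"twist":0}]' --grip 0.0

```text
clock: 0.77
ee_pos: [0.3756, -0.3228, 0.2404]
eef_rot: [[-0.925, -0.38, -0.0], [-0.38, 0.925, 0.0], [0.0, 0.0, -1.0]]
contact_force: [1.0, 0.1, -0.7]
opening: 0.517
finger_force: 0.0
```

Emit:
play_rows --series '[{"x":-0.028,"y":0.029,"z":0,"twist":0},{"x":-0.028,"y":0.029,"z":0,"twist":0},{"x":-0.028,"y":0.029,"z":0,"twist":0},{"x":-0.028,"y":0.029,"z":0,"twist":0},{"x":-0.028,"y":0.029,"z":0,"twist":0},{"x":-0.028,"y":0.029,"z":0,"twist":0},{"x":-0.028,"y":0.029,"z":0,"twist":0},{"x":-0.028,"y":0.029,"z":0,"twist":0}]'

```text
clock: 1.43
ee_pos: [0.4946, -0.0228, 0.2407]
eef_rot: [[-0.925, -0.38, 0.0], [-0.38, 0.925, 0.0], [-0.0, 0.0, -1.0]]
contact_force: [0.6, 0.3, -1.0]
opening: 0.5
finger_force: 0.0
```

Emit:
play_rows --series '[{"x":-0.028,"y":0.029,"z":0,"twist":0},{"x":-0.028,"y":0.029,"z":0,"twist":0},{"x":-0.028,"y":0.029,"z":0,"twist":0},{"x":-0.028,"y":0.029,"z":0,"twist":0},{"x":0,"y":0,"z":0,"twist":0}]'

```text
clock: 1.85
ee_pos: [0.5561, 0.1302, 0.2395]
eef_rot: [[-0.924, -0.383, 0.0], [-0.383, 0.924, -0.0], [0.0, -0.0, -1.0]]
contact_force: [1.0, 0.0, -0.1]
opening: 0.503
finger_force: 0.0
```

Emit:
play_rows --series '[{"x":0,"y":0,"z":0,"twist":7.1},{"x":0,"y":0,"z":0,"twist":7.1},{"x":0,"y":0,"z":0,"twist":7.1},{"x":0,"y":0,"z":0,"twist":7.1},{"x":0,"y":0,"z":0,"twist":7.1},{"x":0,"y":0,"z":0,"twist":7.1},{"x":0,"y":0,"z":0,"twist":7.1},{"x":0,"y":0,"z":0,"twist":0}]'

```text
clock: 2.52
ee_pos: [0.5538, 0.1248, 0.2402]
eef_rot: [[-0.885, 0.465, -0.001], [0.465, 0.885, -0.0], [0.0, -0.0, -1.0]]
contact_force: [-0.3, 0.1, 0.8]
opening: 0.502
finger_force: 0.0
```

```bash
python3 -c "
from h import *
go(.56,.146,.062,62)"
```

```text
t 2.52 pos [0.5538 0.1248 0.2402] yang 62.3 shift [  4.3  21.7 178.2] n 4.305725106885208 twist 0.3 F [-0.3  0.1  0.8] open 0.502 q6 -2.62
```

Emit:
play_rows --series '[{"x":0.004,"y":0.022,"z":0.02,"twist":0},{"x":0,"y":0,"z":0.03,"twist":0},{"x":0,"y":0,"z":0.03,"twist":0},{"x":0,"y":0,"z":0.03,"twist":0},{"x":0,"y":0,"z":0.03,"twist":0},{"x":0,"y":0,"z":0.02,"twist":0},{"x":0,"y":0,"z":0.018,"twist":0},{"x":0,"y":0,"z":0,"twist":0}]'

```text
clock: 3.18
ee_pos: [0.5582, 0.145, 0.0586]
eef_rot: [[-0.89, 0.457, -0.006], [0.457, 0.89, -0.003], [0.004, -0.006, -1.0]]
contact_force: [-1.1, 0.3, -0.4]
opening: 0.498
finger_force: 0.0
```

Emit:
play_rows --series '[{"x":0,"y":0,"z":0,"twist":0},{"x":0,"y":0,"z":0,"twist":0},{"x":0,"y":0,"z":0,"twist":0},{"x":0,"y":0,"z":0,"twist":0},{"x":0,"y":0,"z":0,"twist":0}]' --grip 1.0 --force 15

```text
clock: 3.6
ee_pos: [0.5615, 0.1468, 0.0641]
eef_rot: [[-0.888, 0.459, 0.002], [0.459, 0.888, 0.001], [-0.002, 0.002, -1.0]]
contact_force: [-1.2, -0.5, 4.6]
opening: 0.319
finger_force: 15.0
```

```bash
python3 -c "
from h import *
go(.529,.274,.062,85)"
```

```text
t 3.6 pos [0.5615 0.1468 0.0641] yang 62.7 shift [87.3 98.1  2.1] n 3.149401029198841 twist -22.3 F [-1.2 -0.5  4.6] open 0.319 q6 -2.64
```

Emit:
play_rows --series '[{"x":0,"y":0,"z":-0.02,"twist":0},{"x":0,"y":0,"z":-0.03,"twist":0},{"x":0,"y":0,"z":-0.03,"twist":0},{"x":0.01,"y":0.01,"z":-0.02,"twist":0},{"x":0.02,"y":0.023,"z":0,"twist":0},{"x":0.02,"y":0.023,"z":0,"twist":0},{"x":0.02,"y":0.023,"z":0,"twist":0},{"x":0.017,"y":0.019,"z":0,"twist":0}]'

```text
clock: 4.27
ee_pos: [0.5279, 0.275, 0.1635]
eef_rot: [[-0.888, 0.459, 0.001], [0.459, 0.888, 0.001], [-0.0, 0.002, -1.0]]
contact_force: [-0.5, -0.1, -0.9]
opening: 0.317
finger_force: 15.0
```

Emit:
play_rows --series '[{"x":0,"y":0,"z":0,"twist":0},{"x":0,"y":0,"z":0,"twist":0},{"x":0,"y":0,"z":0,"twist":0}]'

```text
clock: 4.52
ee_pos: [0.5282, 0.2733, 0.1628]
eef_rot: [[-0.888, 0.459, -0.0], [0.459, 0.888, 0.0], [0.0, 0.0, -1.0]]
contact_force: [0.0, 0.2, -0.2]
opening: 0.315
finger_force: 15.0
```

```bash
python3 -c "
from h import *
go(.529,.274,.052,62)"
```

```text
t 4.52 pos [0.5282 0.2733 0.1628] yang 62.7 shift [ -0.4   1.  110.8] n 2.6564322597371675 twist 0.7 F [ 0.   0.2 -0.2] open 0.315 q6 -2.85
```

Emit:
play_rows --series '[{"x":0,"y":0,"z":0.025,"twist":0},{"x":0,"y":0,"z":0.03,"twist":0},{"x":0,"y":0,"z":0.025,"twist":0},{"x":0,"y":0,"z":0.015,"twist":0},{"x":0,"y":0,"z":0.01,"twist":0},{"x":0,"y":0,"z":0.003,"twist":0},{"x":0,"y":0,"z":0.002,"twist":0},{"x":0,"y":0,"z":0,"twist":0}]'

```text
clock: 5.18
ee_pos: [0.5287, 0.2727, 0.0535]
eef_rot: [[-0.888, 0.46, 0.0], [0.46, 0.888, -0.0], [-0.0, -0.0, -1.0]]
contact_force: [-0.1, 0.1, -0.7]
opening: 0.317
finger_force: 15.0
```

Emit:
play_rows --series '[{"x":0,"y":0,"z":0.001,"twist":0},{"x":0,"y":0,"z":0,"twist":0},{"x":0,"y":0,"z":0,"twist":0}]'

```text
clock: 5.43
ee_pos: [0.5293, 0.2735, 0.053]
eef_rot: [[-0.888, 0.459, 0.002], [0.459, 0.888, 0.001], [-0.001, 0.002, -1.0]]
contact_force: [0.2, -2.1, 5.9]
opening: 0.318
finger_force: 15.0
```

Emit:
play_rows --series '[{"x":0,"y":0,"z":0,"twist":0},{"x":0,"y":0,"z":0,"twist":0},{"x":0,"y":0,"z":0,"twist":0},{"x":0,"y":0,"z":-0.01,"twist":0},{"x":0,"y":0,"z":-0.025,"twist":0},{"x":0,"y":0,"z":-0.03,"twist":0},{"x":0,"y":0,"z":-0.035,"twist":0},{"x":0,"y":0,"z":-0.03,"twist":0}]' --grip 0.1

```text
clock: 6.1
ee_pos: [0.5286, 0.2733, 0.1843]
eef_rot: [[-0.888, 0.459, 0.001], [0.459, 0.888, 0.0], [-0.001, 0.001, -1.0]]
contact_force: [1.0, 1.4, 0.2]
opening: 0.451
finger_force: 0.0
```

```bash
python3 - <<'E'
from h import *
im,_=grab('scene'); im,P=cloud('scene'); v,u=np.mgrid[:384,:512]
hsv=cv2.cvtColor(im,cv2.COLOR_RGB2HSV)
m=(u>320)&(u<420)&(v>230)&(v<350)&(hsv[...,0]<25)&(P[...,1]>.23)&(P[...,0]>.48)&(P[...,0]<.58)&(P[...,2]<.09)
q=P[m]; t=q[q[:,2]>.068]; print(len(q),q[:,2].max(),cv2.minAreaRect((t[:,:2]*1000).astype(np.float32)))
go(.55,.2,.2,127)
E
```

```text
1528 0.07499098605931409 ((528.9850463867188, 275.2585144042969), (28.344423294067383, 28.046377182006836), 61.27265548706055)
t 6.15 pos [0.5312 0.275  0.191 ] yang 62.7 shift [-51.1 -58.   -9.3] n 1.8666673384328696 twist -64.3 F [3.  1.9 6.7] open 0.451 q6 -2.85
```

The block stands upright in the tray at (529,275), top at about 72 mm. Next I go to the strap's trailing side.

Emit:
play_rows --series '[{"x":0,"y":0,"z":0,"twist":-7.1},{"x":0,"y":0,"z":0,"twist":-7.1},{"x":0,"y":0,"z":0,"twist":-7.1},{"x":0,"y":0,"z":0,"twist":-7.1},{"x":0,"y":0,"z":0,"twist":-7.1},{"x":0,"y":0,"z":0,"twist":-7.1},{"x":0,"y":0,"z":0,"twist":-7.1},{"x":0,"y":0,"z":0,"twist":-7.1}]' --grip 1.0

```text
clock: 6.82
ee_pos: [0.5284, 0.2734, 0.1821]
eef_rot: [[-0.868, -0.497, 0.0], [-0.497, 0.868, 0.0], [-0.0, 0.0, -1.0]]
contact_force: [0.0, -0.3, -0.2]
opening: 0.009
finger_force: 0.0
```

Emit:
play_rows --series '[{"x":0,"y":0,"z":0,"twist":-7.1},{"x":0,"y":0,"z":0,"twist":-0.7},{"x":0,"y":0,"z":0,"twist":0}]'

```text
clock: 7.07
ee_pos: [0.5284, 0.2734, 0.1819]
eef_rot: [[-0.798, -0.603, 0.0], [-0.603, 0.798, 0.0], [-0.0, 0.0, -1.0]]
contact_force: [0.3, -0.2, -0.3]
opening: 0.005
finger_force: 0.0
```

```bash
python3 -c "
from h import *
go(.667,.066,.19,127.35)"
```

```text
t 7.07 pos [0.5284 0.2734 0.1819] yang 127.1 shift [  14.4 -249.    -8.1] n 5.984505165988796 twist -0.3 F [ 0.3 -0.2 -0.3] open 0.005 q6 -1.73
```

Emit:
play_rows --series '[{"x":0.002,"y":-0.035,"z":0,"twist":0},{"x":0.002,"y":-0.036,"z":0,"twist":0},{"x":0.002,"y":-0.036,"z":0,"twist":0},{"x":0.002,"y":-0.036,"z":0,"twist":0},{"x":0.002,"y":-0.036,"z":0,"twist":0},{"x":0.002,"y":-0.036,"z":0,"twist":0},{"x":0.002,"y":-0.034,"z":0,"twist":-0.3},{"x":0,"y":0,"z":0,"twist":0}]'

```text
clock: 7.73
ee_pos: [0.6702, 0.0619, 0.1811]
eef_rot: [[-0.798, -0.603, -0.0], [-0.603, 0.798, -0.001], [0.001, -0.001, -1.0]]
contact_force: [-0.4, 1.2, 0.3]
opening: 0.004
finger_force: 0.0
```

Emit:
play_rows --series '[{"x":0,"y":0,"z":0.02,"twist":0},{"x":0,"y":0,"z":0.03,"twist":0},{"x":0,"y":0,"z":0.03,"twist":0},{"x":0,"y":0,"z":0.025,"twist":0},{"x":0,"y":0,"z":0.02,"twist":0},{"x":0,"y":0,"z":0.012,"twist":0},{"x":0,"y":0,"z":0,"twist":0},{"x":0,"y":0,"z":0,"twist":0}]'

```text
clock: 8.4
ee_pos: [0.6681, 0.0666, 0.0447]
eef_rot: [[-0.794, -0.608, -0.0], [-0.608, 0.794, -0.001], [0.001, -0.0, -1.0]]
contact_force: [0.0, -0.4, 0.2]
opening: 0.004
finger_force: 0.0
```

```bash
cat >> h.py <<'E'
def pol():
    go(.5305,.1756,.044,178.4); o=ctrl.get_obs(); R=np.array(o['eef_rot']); d=(o['ee_pos']-np.array([.4892,-.0123,0]))[:2]*1000
    print('radial',-d@R[:2,0],'tang',d@R[:2,1])
E
python3 -c "
from h import *
pol()"
```

```text
t 8.4 pos [0.6681 0.0666 0.0447] yang 127.5 shift [ 42.9 170.2   0.7] n 4.20880657120356 twist -50.9 F [ 0.  -0.4  0.2] open 0.004 q6 -1.31
radial 190.00668549968617 tang -46.130648337812566
```

Emit:
play_rows --series '[{"x":0,"y":0.004,"z":0,"twist":0},{"x":0,"y":0.003,"z":0,"twist":0},{"x":0,"y":0.002,"z":0,"twist":0},{"x":0,"y":0.001,"z":0,"twist":0},{"x":-0.0008,"y":0.004,"z":0,"twist":-1.2},{"x":-0.0008,"y":0.004,"z":0,"twist":-1.2},{"x":-0.0008,"y":0.004,"z":0,"twist":-1.2},{"x":-0.0008,"y":0.004,"z":0,"twist":-1.2}]'

```text
clock: 9.07
ee_pos: [0.6542, 0.0894, 0.0448]
eef_rot: [[-0.738, -0.675, 0.001], [-0.675, 0.738, 0.0], [-0.0, -0.0, -1.0]]
contact_force: [0.1, -0.9, 1.0]
opening: 0.006
finger_force: 0.5
```

Emit:
play_rows --series '[{"x":-0.0008,"y":0.004,"z":0,"twist":-1.2},{"x":-0.0008,"y":0.004,"z":0,"twist":-1.2},{"x":-0.0008,"y":0.004,"z":0,"twist":-1.2},{"x":-0.0008,"y":0.004,"z":0,"twist":-1.2},{"x":-0.0008,"y":0.004,"z":0,"twist":-1.2},{"x":-0.0008,"y":0.004,"z":0,"twist":-1.2},{"x":-0.0008,"y":0.004,"z":0,"twist":-1.2},{"x":-0.0008,"y":0.004,"z":0,"twist":-1.2}]'

```text
clock: 9.73
ee_pos: [0.635, 0.1159, 0.0445]
eef_rot: [[-0.615, -0.789, -0.0], [-0.789, 0.615, -0.0], [0.0, 0.0, -1.0]]
contact_force: [1.3, -0.7, 0.6]
opening: 0.005
finger_force: 0.3
```

```bash
cat >> h.py <<'E'
def strap():
    grab('scene'); im,P=cloud('scene'); hsv=cv2.cvtColor(im,cv2.COLOR_RGB2HSV); S,V=hsv[...,1],hsv[...,2]; X,Y,Z=P[...,0],P[...,1],P[...,2]
    w=(S<40)&(V>180)&(Z>.03)&(Z<.062)&(X>.4)&(X<.72)&(Y>-.06)&(Y<.24); w=cv2.morphologyEx(w.astype(np.uint8),cv2.MORPH_OPEN,np.ones((3,3)))>0
    q=P[w]; d=q[:,:2]-[.4892,-.0123]; r=np.hypot(*d.T)
    print('strap',len(q),cv2.minAreaRect((q[:,:2]*1000).astype(np.float32)))
    for a,b in((.03,.08),(.12,.15),(.18,.2)):
        k=(r>a)&(r<b); print(a,k.sum(),'z',np.median(q[k,2]),'ang',np.degrees(np.arctan2(np.median(d[k,1]),np.median(d[k,0]))))
E
python3 -c "
from h import *
pol();strap()"
```

```text
t 9.73 pos [0.635  0.1159 0.0445] yang 142.1 shift [ 17.2 119.2   0.5] n 2.8869707189959715 twist -36.3 F [ 1.3 -0.7  0.6] open 0.005 q6 -1.14
radial 190.7542291706452 tang -36.17532158618879
strap 15 ((604.40625, 141.52035522460938), (4.572001934051514, 6.666788101196289), 51.29219436645508)
0.03 0 z nan ang nan
0.12 0 z nan ang nan
0.18 15 z 0.05504681065219774 ang 53.085065566532094
  return _methods._mean(a, axis=axis, dtype=dtype,
  ret = ret.dtype.type(ret / rcount)
```

Emit:
play_rows --series '[{"x":-0.0007,"y":0.004,"z":0,"twist":-1.2},{"x":-0.0007,"y":0.004,"z":0,"twist":-1.2},{"x":-0.0007,"y":0.004,"z":0,"twist":-1.2},{"x":-0.0007,"y":0.004,"z":0,"twist":-1.2},{"x":-0.0007,"y":0.004,"z":0,"twist":-1.2},{"x":-0.0007,"y":0.004,"z":0,"twist":-1.2},{"x":-0.0007,"y":0.004,"z":0,"twist":-1.2},{"x":-0.0007,"y":0.004,"z":0,"twist":-1.2}]'

```text
clock: 10.45
ee_pos: [0.6116, 0.1383, 0.0446]
eef_rot: [[-0.475, -0.88, 0.0], [-0.88, 0.475, 0.0], [-0.0, -0.0, -1.0]]
contact_force: [0.6, 0.1, 0.7]
opening: 0.003
finger_force: 0.3
```

Emit:
play_rows --series '[{"x":-0.0007,"y":0.004,"z":0,"twist":-1.2},{"x":-0.0007,"y":0.004,"z":0,"twist":-1.2},{"x":-0.0007,"y":0.004,"z":0,"twist":-1.2},{"x":-0.0007,"y":0.004,"z":0,"twist":-1.2},{"x":-0.0007,"y":0.004,"z":0,"twist":-1.2},{"x":-0.0007,"y":0.004,"z":0,"twist":-1.2},{"x":-0.0007,"y":0.004,"z":0,"twist":-1.2},{"x":-0.0007,"y":0.004,"z":0,"twist":-1.2}]'

```text
clock: 11.12
ee_pos: [0.5848, 0.1565, 0.0446]
eef_rot: [[-0.321, -0.947, 0.0], [-0.947, 0.321, 0.0], [-0.0, -0.0, -1.0]]
contact_force: [0.7, 0.9, -0.0]
opening: 0.001
finger_force: 0.3
```

Emit:
play_rows --series '[{"x":-0.0007,"y":0.004,"z":0,"twist":-1.2},{"x":-0.0007,"y":0.004,"z":0,"twist":-1.2},{"x":-0.0007,"y":0.004,"z":0,"twist":-1.2},{"x":-0.0007,"y":0.004,"z":0,"twist":-1.2},{"x":-0.0007,"y":0.004,"z":0,"twist":-1.2},{"x":0,"y":0,"z":0,"twist":0}]'

```text
clock: 11.62
ee_pos: [0.5661, 0.1655, 0.0446]
eef_rot: [[-0.221, -0.975, -0.0], [-0.975, 0.221, -0.0], [0.0, 0.0, -1.0]]
contact_force: [0.8, -0.6, -0.3]
opening: 0.003
finger_force: 0.0
```

```bash
python3 -W ignore -c "
from h import *
pol();strap()"
```

```text
t 11.62 pos [0.5661 0.1655 0.0446] yang 167.3 shift [-2.  37.   0.6] n 0.8884832697515355 twist -11.1 F [ 0.8 -0.6 -0.3] open 0.003 q6 -0.84
radial 190.41964933315055 tang -35.82825193772922
strap 89 ((497.4665222167969, -13.705038070678711), (18.427780151367188, 43.9925422668457), 6.46610164642334)
0.03 0 z nan ang nan
0.12 0 z nan ang nan
0.18 0 z nan ang nan
```

Emit:
play_rows --series '[{"x":-0.0004,"y":0.002,"z":0,"twist":-0.6},{"x":-0.0004,"y":0.002,"z":0,"twist":-0.6},{"x":-0.0004,"y":0.002,"z":0,"twist":-0.6},{"x":-0.0004,"y":0.002,"z":0,"twist":-0.6},{"x":-0.0004,"y":0.002,"z":0,"twist":-0.6},{"x":-0.0004,"y":0.002,"z":0,"twist":-0.6},{"x":-0.0004,"y":0.002,"z":0,"twist":-0.6},{"x":-0.0004,"y":0.002,"z":0,"twist":-0.6}]'

```text
clock: 12.33
ee_pos: [0.5516, 0.1715, 0.0446]
eef_rot: [[-0.139, -0.99, -0.0], [-0.99, 0.139, 0.0], [-0.0, 0.0, -1.0]]
contact_force: [-0.2, -0.4, 0.7]
opening: 0.004
finger_force: 0.2
```

Emit:
play_rows --series '[{"x":-0.0004,"y":0.002,"z":0,"twist":-0.6},{"x":-0.0004,"y":0.002,"z":0,"twist":-0.6},{"x":-0.0004,"y":0.002,"z":0,"twist":-0.6},{"x":-0.0004,"y":0.002,"z":0,"twist":-0.6},{"x":-0.0004,"y":0.002,"z":0,"twist":-0.6},{"x":0,"y":0,"z":0,"twist":0}]'

```text
clock: 12.83
ee_pos: [0.5455, 0.1743, 0.0459]
eef_rot: [[-0.085, -0.996, 0.006], [-0.996, 0.085, 0.0], [-0.001, -0.006, -1.0]]
contact_force: [16.1, -10.5, -2.0]
opening: -0.0
finger_force: 7.8
```

```bash
python3 -W ignore - <<'E'
from h import *
pol();im,_=grab('scene');strap();im,d=grab('top')
a=cv2.resize(load('scene')[0][140:300,230:400],None,fx=3,fy=3,interpolation=cv2.INTER_CUBIC)
b=cv2.resize(im[150:290,110:330],None,fx=1.2*1,fy=480/140,interpolation=cv2.INTER_CUBIC)
cv2.imwrite('pics/p1.png',np.hstack([a,b])[:,:,::-1])
E
```

```text
t 12.83 pos [0.5455 0.1743 0.0459] yang 175.1 shift [-0.  15.1  1.9] n 0.3642047525386286 twist -3.3 F [ 16.1 -10.5  -2. ] open -0.0 q6 -0.74
radial 190.74029599563204 tang -40.15411028510435
strap 12 ((480.291259765625, -2.318439483642578), (12.553775787353516, 3.9441115856170654), 52.047916412353516)
0.03 0 z nan ang nan
0.12 0 z nan ang nan
0.18 0 z nan ang nan
```

View pics/p1.png

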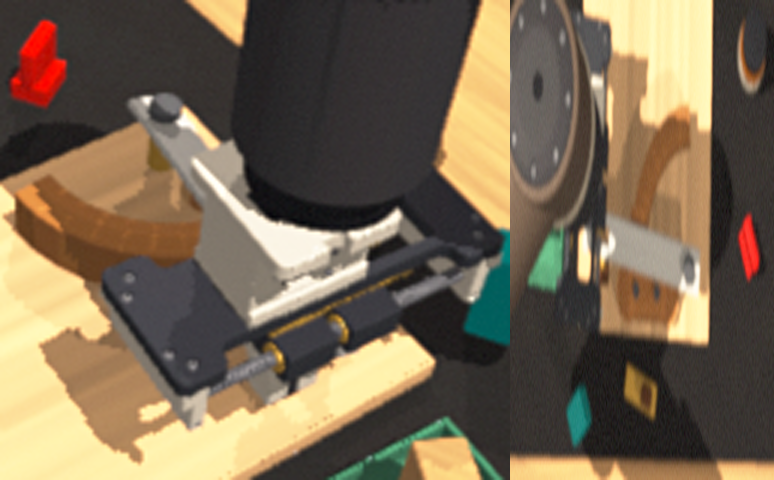

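The push met resistance: 16 N at about 4.5° short of the stud. The gripper hides the slot, so I back off and look.

Emit:
play_rows --series '[{"x":0,"y":-0.01,"z":0,"twist":0},{"x":0,"y":-0.02,"z":0,"twist":0},{"x":0,"y":-0.02,"z":0,"twist":0},{"x":0,"y":0,"z":-0.035,"twist":0},{"x":0,"y":-0.02,"z":-0.035,"twist":0},{"x":0,"y":-0.03,"z":-0.025,"twist":0},{"x":0,"y":-0.04,"z":0,"twist":0},{"x":0,"y":-0.03,"z":0,"twist":0}]'

```text
clock: 13.65
ee_pos: [0.7146, 0.16, 0.1425]
eef_rot: [[-0.087, -0.996, 0.004], [-0.996, 0.087, 0.002], [-0.002, -0.004, -1.0]]
contact_force: [-0.1, 0.7, -0.7]
opening: 0.005
finger_force: 0.0
```

```bash
python3 -W ignore - <<'E'
from h import *
pol();strap();im,d=grab('top')
a=cv2.resize(load('scene')[0][160:290,260:390],None,fx=3.7,fy=3.7,interpolation=cv2.INTER_CUBIC)
b=cv2.resize(im[180:260,160:240],(300,481),interpolation=cv2.INTER_CUBIC)
cv2.imwrite('pics/p2.png',np.hstack([a,b])[:,:,::-1])
E
```

```text
t 13.65 pos [0.7146 0.16   0.1425] yang 175.0 shift [  0.7 185.2  97.7] n 5.021216701566669 twist -3.4 F [-0.1  0.7 -0.7] open 0.005 q6 -0.57
radial 191.24742280560122 tang -209.527880179582
strap 669 ((509.034423828125, 135.2305908203125), (107.96436309814453, 36.64146423339844), 75.92127227783203)
0.03 0 z nan ang nan
0.12 212 z 0.05347970103586164 ang 81.44825832891696
0.18 168 z 0.05195836480305871 ang 81.69328026826888
```

View pics/p2.png

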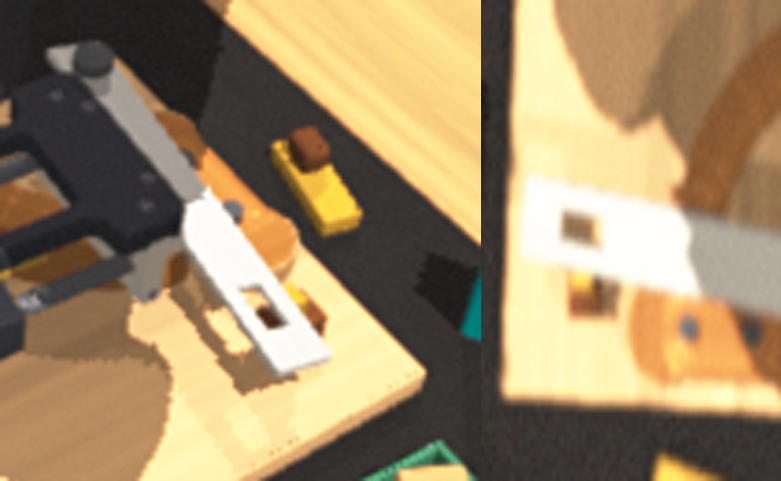

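```bash
python3 -W ignore - <<'E'
from h import *
im,P=cloud('scene'); hsv=cv2.cvtColor(im,cv2.COLOR_RGB2HSV); S,V=hsv[...,1],hsv[...,2]; X,Y,Z=P[...,0],P[...,1],P[...,2]
w=(S<40)&(V>180)&(Z>.03)&(Z<.062)&(X>.46)&(X<.56)&(Y>.05)&(Y<.24)
q=P[w]; d=q[:,:2]-[.4892,-.0123]
A=np.c_[d,np.ones(len(d))]; c=np.linalg.lstsq(A,q[:,2],rcond=None)[0]; res=q[:,2]-A@c; k=abs(res)<.0015; c=np.linalg.lstsq(A[k],q[k,2],rcond=None)[0]
d=d[k]; print(k.mean(),c,res[k].std())
# centreline by bins
r=np.hypot(*d.T)
u=np.array([np.cos(np.radians(81.6)),np.sin(np.radians(81.6))]);n=np.array([-u[1],u[0]])
s,t=d@u,d@n
for a in np.arange(.1,.2,.015):
    j=(s>a)&(s<a+.01); print(round(a,3),'t',np.percentile(t[j],[2,98])*1e3)
print('slope along',c[:2]@u,'slope lead',c[:2]@n,'z at 0',c[2])
E
```

```text
0.8711111111111111 [ 0.20203437 -0.05682181  0.05702971] 0.0007562484277937049
0.1 t [-5.41542017 15.12852936]
0.115 t [-13.04051639  13.77852035]
0.13 t [-13.69940845  14.6364379 ]
0.145 t [-13.7886822   14.98280631]
0.16 t [-13.75676151  15.1269222 ]
0.175 t [-13.29008838  15.08127354]
0.19 t [-13.27451426  15.18307754]
slope along -0.026698456329569676 slope lead -0.20816771301083567 z at 0 0.05702971349897019
```

The strap tipped: its leading edge is about 12° down and rests against the stud's side, at 81.6° (6.8° short). I will straddle the free end, squeeze it gently to level it, slide it back flat onto the rest, then guide it round held level.

Emit:
play_rows --series '[{"x":0,"y":0,"z":0,"twist":3.4},{"x":0,"y":0,"z":0,"twist":0},{"x":0,"y":0,"z":0,"twist":0}]' --grip 0.0

```text
clock: 14.0
ee_pos: [0.711, 0.1596, 0.139]
eef_rot: [[-0.146, -0.989, -0.001], [-0.989, 0.146, -0.0], [0.0, 0.001, -1.0]]
contact_force: [-0.2, 0.4, 0.4]
opening: 0.17
finger_force: 0.0
```

```bash
python3 -W ignore -c "
from h import *
go(.517,.1757,.0475,171.6)"
```

```text
t 14.0 pos [0.711  0.1596 0.139 ] yang 171.6 shift [ 12.2 194.2  91.7] n 5.158057654489107 twist 0.0 F [-0.2  0.4  0.4] open 0.17 q6 -0.63
```

Emit:
play_rows --series '[{"x":0.002,"y":0.035,"z":0,"twist":0},{"x":0.002,"y":0.035,"z":0,"twist":0},{"x":0.002,"y":0.035,"z":0,"twist":0},{"x":0.002,"y":0.035,"z":0,"twist":0},{"x":0.002,"y":0.034,"z":0,"twist":0},{"x":0.002,"y":0.02,"z":0,"twist":0},{"x":0,"y":0,"z":0,"twist":0},{"x":0,"y":0,"z":0,"twist":0}]'

```text
clock: 14.67
ee_pos: [0.5169, 0.1768, 0.1406]
eef_rot: [[-0.144, -0.99, 0.001], [-0.99, 0.144, 0.001], [-0.001, -0.001, -1.0]]
contact_force: [0.4, 0.1, 0.0]
opening: 0.499
finger_force: 0.0
```

Emit:
play_rows --series '[{"x":0,"y":0,"z":0.03,"twist":0},{"x":0,"y":0,"z":0.03,"twist":0},{"x":0,"y":0,"z":0.02,"twist":0},{"x":0,"y":0,"z":0.011,"twist":0},{"x":0,"y":0,"z":0,"twist":0}]'

```text
clock: 15.08
ee_pos: [0.517, 0.1753, 0.0458]
eef_rot: [[-0.147, -0.989, -0.004], [-0.989, 0.147, -0.003], [0.003, 0.003, -1.0]]
contact_force: [-0.2, 0.3, 0.8]
opening: 0.5
finger_force: 0.0
```

Emit:
play_rows --series '[{"x":0,"y":0,"z":0,"twist":0},{"x":0,"y":0,"z":0,"twist":0},{"x":0,"y":0,"z":0,"twist":0},{"x":0,"y":0,"z":0,"twist":0}]' --grip 1.0 --force 5

```text
clock: 15.42
ee_pos: [0.5186, 0.1768, 0.0497]
eef_rot: [[-0.147, -0.989, 0.002], [-0.989, 0.147, 0.001], [-0.002, -0.002, -1.0]]
contact_force: [-1.8, 0.8, 0.6]
opening: 0.341
finger_force: 5.0
```

```bash
python3 -W ignore -c "
from h import *
pol()"
```

```text
t 15.42 pos [0.5186 0.1768 0.0497] yang 171.5 shift [ -0.6 -12.    5.7] n 0.3176686699871887 twist -6.9 F [-1.8  0.8  0.6] open 0.341 q6 -0.83
radial 191.3572987255335 tang -1.2578338121324073
```

Emit:
play_rows --series '[{"x":0,"y":-0.0033,"z":0,"twist":1},{"x":0,"y":-0.0033,"z":0,"twist":1},{"x":0,"y":-0.0033,"z":0,"twist":1},{"x":0,"y":-0.0033,"z":0,"twist":1},{"x":0,"y":-0.0033,"z":0,"twist":1},{"x":0,"y":-0.0033,"z":0,"twist":1},{"x":0,"y":0,"z":0,"twist":0}]'

```text
clock: 16.0
ee_pos: [0.5378, 0.1724, 0.0492]
eef_rot: [[-0.252, -0.968, 0.0], [-0.968, 0.252, 0.0], [-0.0, -0.0, -1.0]]
contact_force: [-1.8, -1.2, 4.4]
opening: 0.343
finger_force: 5.0
```

Emit:
play_rows --series '[{"x":0,"y":0,"z":0,"twist":0},{"x":0,"y":0,"z":0,"twist":0},{"x":0,"y":0,"z":0,"twist":0},{"x":0,"y":0,"z":0,"twist":0}]' --grip 0.15

```text
clock: 16.33
ee_pos: [0.5373, 0.1725, 0.0485]
eef_rot: [[-0.25, -0.968, 0.0], [-0.968, 0.25, 0.0], [-0.0, -0.0, -1.0]]
contact_force: [0.6, 0.9, -0.1]
opening: 0.423
finger_force: 0.0
```

```bash
cat >> h.py <<'E'
def plane():
    im,_=grab('scene'); im,P=cloud('scene'); hsv=cv2.cvtColor(im,cv2.COLOR_RGB2HSV); S,V=hsv[...,1],hsv[...,2]; X,Y,Z=P[...,0],P[...,1],P[...,2]
    w=(S<50)&(V>90)&(Z>.03)&(Z<.0635)&(X>.46)&(X<.6)&(Y>-.04)&(Y<.24)
    q=P[w]; d=q[:,:2]-[.4892,-.0123]; A=np.c_[d,np.ones(len(d))]
    c=np.linalg.lstsq(A,q[:,2],rcond=None)[0]
    for i in range(5): k=abs(q[:,2]-A@c)<.0015; c=np.linalg.lstsq(A[k],q[k,2],rcond=None)[0]
    print('plane',k.sum(),c,cv2.minAreaRect((q[k][:,:2]*1000).astype(np.float32)))
    return im
E
python3 -W ignore - <<'E'
from h import *
pol();im=plane()
cv2.imwrite('pics/p3.png',cv2.resize(im[140:290,240:400],None,fx=4,fy=4,interpolation=cv2.INTER_CUBIC)[:,:,::-1])
E
```

```text
t 16.33 pos [0.5373 0.1725 0.0485] yang 165.5 shift [-1.3  7.3  4.5] n 0.2088024716681396 twist -12.9 F [ 0.6  0.9 -0.1] open 0.423 q6 -0.91
radial 190.9798072292763 tang -0.40617128639983474
plane 478 [-0.02255764  0.00136539  0.05534425] ((522.02587890625, 76.49938201904297), (224.04869079589844, 65.31221008300781), 79.46429443359375)
```

View pics/p3.png

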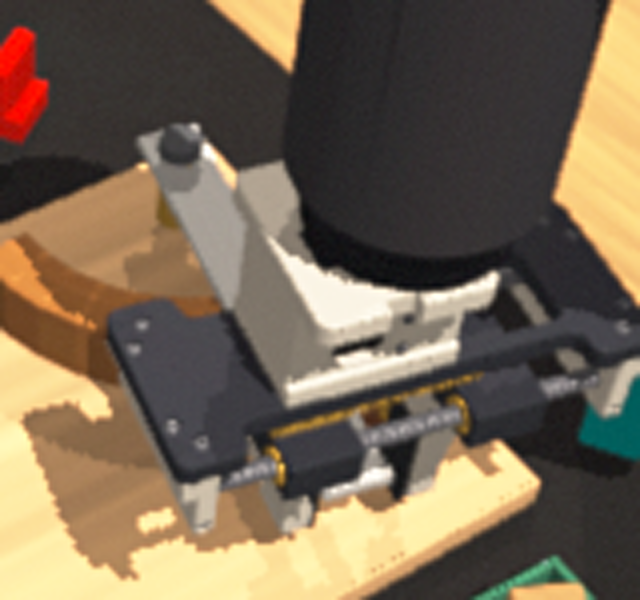

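The strap lies flat on the rest again: top at 55.3 mm, slopes near zero. I grip it level and slide it round 13°.

Emit:
play_rows --series '[{"x":0,"y":0,"z":0,"twist":0},{"x":0,"y":0,"z":0,"twist":0},{"x":0,"y":0,"z":0,"twist":0},{"x":0,"y":0.0033,"z":0,"twist":-1},{"x":0,"y":0.0033,"z":0,"twist":-1},{"x":0,"y":0.0033,"z":0,"twist":-1},{"x":0,"y":0.0033,"z":0,"twist":-1}]' --grip 1.0 --force 12

```text
clock: 16.97
ee_pos: [0.5239, 0.1755, 0.0485]
eef_rot: [[-0.18, -0.984, -0.0], [-0.984, 0.18, -0.0], [0.0, 0.0, -1.0]]
contact_force: [-1.0, -0.3, -0.8]
opening: 0.338
finger_force: 12.0
```

Emit:
play_rows --series '[{"x":0,"y":0.0033,"z":0,"twist":-1},{"x":0,"y":0.0033,"z":0,"twist":-1},{"x":0,"y":0.0033,"z":0,"twist":-1},{"x":0,"y":0.0033,"z":0,"twist":-1},{"x":0,"y":0,"z":0,"twist":0}]'

```text
clock: 17.38
ee_pos: [0.5107, 0.1776, 0.0486]
eef_rot: [[-0.111, -0.994, -0.0], [-0.994, 0.111, -0.0], [0.0, 0.0, -1.0]]
contact_force: [0.0, 0.5, -0.9]
opening: 0.34
finger_force: 12.0
```

```bash
python3 -W ignore -c "
from h import *
pol();plane()"
```

```text
t 17.38 pos [0.5107 0.1776 0.0486] yang 173.6 shift [ -0.3 -19.9   4.6] n 0.49030695509952643 twist -4.8 F [ 0.   0.5 -0.9] open 0.34 q6 -0.81
radial 191.06618027155648 tang -0.30000429186927374
plane 567 [-0.01226694 -0.00508692  0.05550524] ((507.389404296875, 78.72074890136719), (224.38206481933594, 56.45539855957031), 86.22257232666016)
```

Emit:
play_rows --series '[{"x":0,"y":0.0033,"z":0,"twist":-1},{"x":0,"y":0.0033,"z":0,"twist":-1},{"x":0,"y":0.0033,"z":0,"twist":-1},{"x":0,"y":0.0033,"z":0,"twist":-1},{"x":0,"y":0.003,"z":0,"twist":-0.8},{"x":0,"y":0,"z":0,"twist":0},{"x":0,"y":0,"z":0,"twist":0}]'

```text
clock: 18.02
ee_pos: [0.4951, 0.1788, 0.0487]
eef_rot: [[-0.029, -1.0, 0.0], [-1.0, 0.029, 0.0], [-0.0, -0.0, -1.0]]
contact_force: [-0.3, -0.1, -0.4]
opening: 0.338
finger_force: 12.0
```

```bash
python3 -W ignore -c "
from h import *
pol();plane()"
```

```text
t 18.02 pos [0.4951 0.1788 0.0487] yang 178.4 shift [  2.2 -35.5   4.7] n 0.8606350580962125 twist -0.0 F [-0.3 -0.1 -0.4] open 0.338 q6 -0.75
radial 191.22935625005547 tang -0.3665490056147608
plane 607 [-0.01332239 -0.00382565  0.05543009] ((495.0040588378906, 79.9037094116211), (222.165771484375, 57.99183654785156), 88.72996520996094)
```

Now I release it over the stud, let it drop, and lift away.

Emit:
play_rows --series '[{"x":0,"y":0,"z":0,"twist":0},{"x":0,"y":0,"z":0,"twist":0},{"x":0,"y":0,"z":0,"twist":0},{"x":0,"y":0,"z":0,"twist":0},{"x":0,"y":0,"z":0,"twist":0},{"x":0,"y":0,"z":0,"twist":0}]' --grip 0.1

```text
clock: 18.57
ee_pos: [0.4952, 0.1788, 0.0485]
eef_rot: [[-0.029, -1.0, -0.0], [-1.0, 0.029, -0.0], [0.0, 0.0, -1.0]]
contact_force: [0.3, -0.2, 0.1]
opening: 0.451
finger_force: 0.0
```

```bash
python3 -W ignore -c "
from h import *
pol();plane()"
```

```text
t 18.57 pos [0.4952 0.1788 0.0485] yang 178.3 shift [  2.2 -35.4   4.5] n 0.8563894383479032 twist -0.1 F [ 0.3 -0.2  0.1] open 0.451 q6 -0.75
radial 191.1928290474014 tang -0.453616728948292
plane 454 [ 0.01050396 -0.07256152  0.05477168] ((495.6534729003906, 78.88375854492188), (223.05294799804688, 67.63932800292969), 88.7419662475586)
```

Emit:
play_rows --series '[{"x":0,"y":0,"z":-0.03,"twist":0},{"x":0,"y":0,"z":-0.03,"twist":0},{"x":0,"y":0,"z":-0.03,"twist":0},{"x":0,"y":0,"z":-0.03,"twist":0},{"x":0.038,"y":0,"z":0,"twist":0},{"x":0.038,"y":0,"z":0,"twist":0},{"x":0.038,"y":0,"z":0,"twist":0},{"x":0.038,"y":0,"z":0,"twist":0}]'

```text
clock: 19.28
ee_pos: [0.4903, 0.0256, 0.1689]
eef_rot: [[-0.028, -1.0, 0.001], [-1.0, 0.028, 0.0], [-0.0, -0.001, -1.0]]
contact_force: [0.5, -0.2, -0.0]
opening: 0.449
finger_force: 0.0
```

Emit:
play_rows --series '[{"x":0.038,"y":0,"z":0,"twist":0},{"x":0.038,"y":0,"z":0,"twist":0},{"x":0.038,"y":0,"z":0,"twist":0},{"x":0.038,"y":0,"z":0,"twist":0},{"x":0,"y":0,"z":0,"twist":7.1},{"x":0,"y":0,"z":0,"twist":7.1},{"x":0,"y":0,"z":0,"twist":7.1},{"x":0,"y":0,"z":0,"twist":7.1}]'

```text
clock: 19.95
ee_pos: [0.4861, -0.1256, 0.1685]
eef_rot: [[-0.507, -0.862, -0.0], [-0.862, 0.507, 0.0], [0.0, 0.0, -1.0]]
contact_force: [0.8, 0.4, -0.8]
opening: 0.45
finger_force: 0.0
```

Emit:
play_rows --series '[{"x":0,"y":0,"z":0,"twist":7.1},{"x":0,"y":0,"z":0,"twist":7.1},{"x":0,"y":0,"z":0,"twist":7.1},{"x":0,"y":0,"z":0,"twist":4.7},{"x":0,"y":0,"z":0,"twist":0},{"x":0,"y":0,"z":0,"twist":0}]' --grip -0.2

```text
clock: 20.45
ee_pos: [0.4863, -0.1251, 0.1686]
eef_rot: [[-0.828, -0.561, -0.0], [-0.561, 0.828, 0.0], [0.0, 0.0, -1.0]]
contact_force: [0.6, -0.4, 0.8]
opening: 0.596
finger_force: 0.0
```

```bash
python3 -W ignore - <<'E'
from h import *
go(.5087,-.1307,.033,124);im=plane()
im,d=grab('top')
a=cv2.resize(load('scene')[0][160:290,260:390],None,fx=3.7,fy=3.7,interpolation=cv2.INTER_CUBIC)
b=cv2.resize(im[180:260,160:240],(300,481),interpolation=cv2.INTER_CUBIC)
cv2.imwrite('pics/p4.png',np.hstack([a,b])[:,:,::-1])
E
```

```text
t 20.45 pos [ 0.4863 -0.1251  0.1686] yang 124.1 shift [-15.4 -17.2 135.6] n 3.297564452200457 twist 0.1 F [ 0.6 -0.4  0.8] open 0.596 q6 -1.12
plane 1209 [-0.00706684 -0.10124541  0.05597134] ((492.0705871582031, 78.43675231933594), (219.90066528320312, 32.24232864379883), 88.08441162109375)
```

View pics/p4.png

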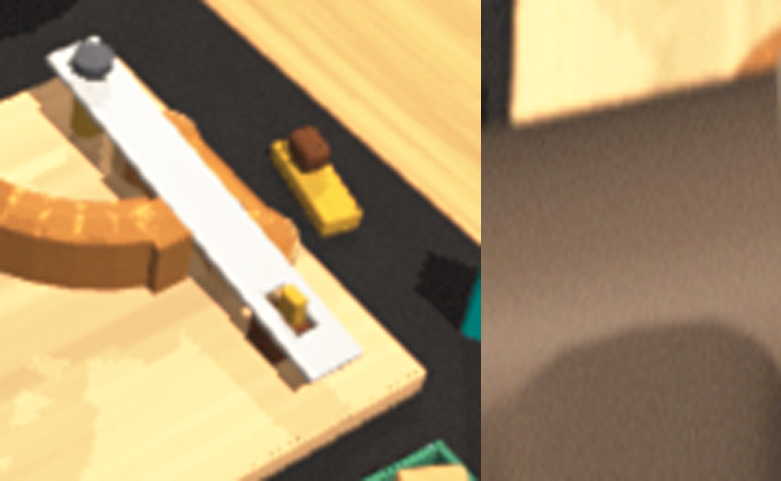

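The strap is seated with the stud through its slot, sloping 5.8°. Now the key.

Emit:
play_rows --series '[{"x":-0.015,"y":-0.017,"z":0.015,"twist":0},{"x":0,"y":0,"z":0.03,"twist":0},{"x":0,"y":0,"z":0.03,"twist":0},{"x":0,"y":0,"z":0.03,"twist":0},{"x":0,"y":0,"z":0.02,"twist":0},{"x":0,"y":0,"z":0.01,"twist":0},{"x":0,"y":0,"z":0,"twist":0},{"x":0,"y":0,"z":0,"twist":0}]'

```text
clock: 21.22
ee_pos: [0.5085, -0.1309, 0.0338]
eef_rot: [[-0.829, -0.559, -0.0], [-0.559, 0.829, -0.0], [0.001, 0.0, -1.0]]
contact_force: [-0.1, -0.1, 0.9]
opening: 0.598
finger_force: 0.0
```

Emit:
play_rows --series '[{"x":0,"y":0,"z":0,"twist":0},{"x":0,"y":0,"z":0,"twist":0},{"x":0,"y":0,"z":0,"twist":0},{"x":0,"y":0,"z":0,"twist":0},{"x":0,"y":0,"z":0,"twist":0},{"x":0,"y":0,"z":0,"twist":0},{"x":0,"y":0,"z":0,"twist":0}]' --grip 1.0 --force 20

```text
clock: 21.8
ee_pos: [0.5084, -0.1308, 0.0338]
eef_rot: [[-0.83, -0.558, 0.0], [-0.558, 0.83, 0.0], [-0.0, -0.0, -1.0]]
contact_force: [-0.5, -0.4, 2.0]
opening: 0.136
finger_force: 19.9
```

Emit:
play_rows --series '[{"x":0,"y":0,"z":-0.02,"twist":0},{"x":0,"y":0,"z":-0.03,"twist":0},{"x":0,"y":0,"z":-0.03,"twist":0},{"x":0,"y":0,"z":-0.02,"twist":0},{"x":0,"y":0,"z":0,"twist":-7.1},{"x":0,"y":0,"z":0,"twist":-7.1},{"x":0,"y":0,"z":0,"twist":-7.1},{"x":0,"y":0,"z":0,"twist":-7.1}]'

```text
clock: 22.47
ee_pos: [0.5081, -0.1308, 0.1337]
eef_rot: [[-0.459, -0.888, 0.0], [-0.888, 0.459, 0.0], [-0.0, 0.0, -1.0]]
contact_force: [-0.4, 0.0, -0.7]
opening: 0.139
finger_force: 20.0
```

Emit:
play_rows --series '[{"x":0,"y":0,"z":0,"twist":-7.1},{"x":0,"y":0,"z":0,"twist":-7.1},{"x":0,"y":0,"z":0,"twist":-7.1},{"x":0,"y":0,"z":0,"twist":-4.5},{"x":0,"y":0,"z":0,"twist":0}]'

```text
clock: 22.88
ee_pos: [0.5081, -0.1308, 0.1334]
eef_rot: [[-0.029, -1.0, -0.0], [-1.0, 0.029, 0.0], [0.0, 0.0, -1.0]]
contact_force: [0.6, 0.3, -0.5]
opening: 0.136
finger_force: 20.0
```

```bash
python3 -W ignore -c "
from h import *
go(.494,.151,.133,178.4)"
```

```text
t 22.88 pos [ 0.5081 -0.1308  0.1334] yang 178.3 shift [-281.3   22.3    0.4] n 6.765916538498067 twist -0.1 F [ 0.6  0.3 -0.5] open 0.136 q6 -0.15
```

Emit:
play_rows --series '[{"x":-0.035,"y":0.003,"z":0,"twist":0},{"x":-0.035,"y":0.003,"z":0,"twist":0},{"x":-0.035,"y":0.003,"z":0,"twist":0},{"x":-0.035,"y":0.003,"z":0,"twist":0},{"x":-0.035,"y":0.003,"z":0,"twist":0},{"x":-0.035,"y":0.003,"z":0,"twist":0},{"x":-0.035,"y":0.002,"z":0,"twist":0},{"x":-0.035,"y":0.002,"z":0,"twist":0}]'

```text
clock: 23.55
ee_pos: [0.4949, 0.1514, 0.1337]
eef_rot: [[-0.036, -0.999, 0.0], [-0.999, 0.036, 0.0], [-0.0, -0.0, -1.0]]
contact_force: [1.0, 0.0, -0.5]
opening: 0.134
finger_force: 20.0
```

Emit:
play_rows --series '[{"x":-0.001,"y":0,"z":0.015,"twist":0},{"x":0,"y":0,"z":0,"twist":0},{"x":0,"y":0,"z":0,"twist":0},{"x":0,"y":0,"z":0,"twist":0}]'

```text
clock: 23.88
ee_pos: [0.4953, 0.1501, 0.1187]
eef_rot: [[-0.034, -0.999, -0.001], [-0.999, 0.034, -0.001], [0.001, 0.001, -1.0]]
contact_force: [-0.9, 0.3, -1.2]
opening: 0.135
finger_force: 20.0
```

```bash
python3 -W ignore - <<'E'
from h import *
np.set_printoptions(precision=1,suppress=True)
def stud(im,P):
    hsv=cv2.cvtColor(im,cv2.COLOR_RGB2HSV); X,Y,Z=P[...,0],P[...,1],P[...,2]
    m=(hsv[...,0]>15)&(hsv[...,0]<35)&(hsv[...,1]>120)&(Z>.0455)&(Z<.052)&(abs(X-.494)<.02)&(abs(Y-.152)<.025)
    return m
im,P=cloud('scene'); m=stud(im,P); q=P[m]*1e3; print('stud',len(q),q.min(0),q.max(0),q.mean(0))
go(.494,.151,.118,178.4)
im,_=grab('scene'); im,P=cloud('scene'); hsv=cv2.cvtColor(im,cv2.COLOR_RGB2HSV); H,S,V=[hsv[...,i] for i in range(3)]
r=((H<5)|(H>174))&(S>180)&(V>60)&(abs(P[...,0]-.494)<.04)&(abs(P[...,1]-.151)<.04)
q=P[r]*1e3; z=q[:,2]; print('key',len(q),q.min(0),q.max(0))
R=np.array(ctrl.get_obs()['eef_rot']); t=q-ctrl.get_obs()['ee_pos']*1e3; t=t@R
for a,b in((-30,2),(20,31),(16,20),(31,40)):
    k=(t[:,2]>a)&(t[:,2]<b); print(a,b,k.sum(),np.percentile(t[k],[1,50,99],axis=0) if k.any() else '')
kz=t[:,2]; top=(abs(kz-np.percentile(kz,50))<99)
h,e=np.histogram(kz,bins=np.arange(-20,45,3)); print(h,e)
cv2.imwrite('pics/p5.png',cv2.resize(im[130:290,250:400],None,fx=4,fy=3.7,interpolation=cv2.INTER_CUBIC)[:,:,::-1])
E
```

```text
stud 25 [491.8 146.6  45.7] [497.3 159.4  50.6] [495.1 154.2  48.2]
t 23.88 pos [0.5 0.2 0.1] yang 178.0 shift [-0.8  1.3  0.7] n 0.04109587213704576 twist -0.4 F [-0.9  0.3 -1.2] open 0.135 q6 -0.71
key 260 [483.2 133.6  84.3] [530.7 187.6 175.6]
-30 2 69 [[-19.4  -6.8 -14.3]
 [-16.5  -3.4  -8.5]
 [-10.8   3.5   1.2]]
20 31 87 [[-17.5 -13.9  20.5]
 [-15.9 -10.3  26.4]
 [ 15.1  12.3  30.8]]
16 20 33 [[-17.7 -13.7  16.9]
 [-14.1  -7.8  18.5]
 [ -7.9  12.1  19.9]]
31 40 18 [[-16.7 -13.3  31.1]
 [ -9.9 -10.2  32.2]
 [ 14.8  12.2  34.6]]
[ 0  2 26 11 10  8 10 12  8 13  7 13 23 24 17 28 28 16  2  0  0] [-20 -17 -14 -11  -8  -5  -2   1   4   7  10  13  16  19  22  25  28  31
  34  37  40  43]
```

View pics/p5.png

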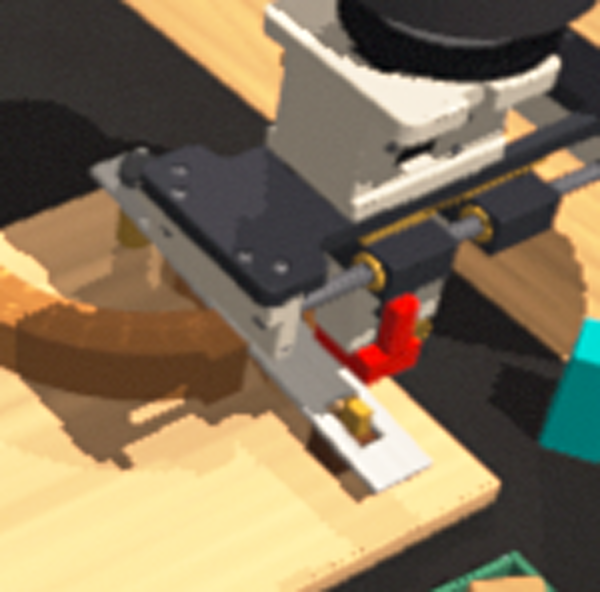

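The key hangs above the stud, and scene pixels give their relative offset, so camera bias cancels. A small correction (-2.0, +1.6 mm in tool axes), then lower gently.

Emit:
play_rows --series '[{"x":-0.002,"y":0.0016,"z":0,"twist":-0.2},{"x":0,"y":0,"z":0.015,"twist":0},{"x":0,"y":0,"z":0.012,"twist":0},{"x":0,"y":0,"z":0.005,"twist":0},{"x":0,"y":0,"z":0,"twist":0},{"x":0,"y":0,"z":0,"twist":0},{"x":0,"y":0,"z":0,"twist":0}]'

```text
clock: 24.52
ee_pos: [0.4944, 0.1529, 0.0873]
eef_rot: [[-0.029, -1.0, 0.001], [-1.0, 0.029, 0.0], [-0.0, -0.001, -1.0]]
contact_force: [0.7, 0.9, -0.9]
opening: 0.135
finger_force: 20.0
```

```bash
python3 -W ignore -c "
from h import *
go(.4937,.1521,.074,178.2)"
```

```text
t 24.52 pos [0.4944 0.1529 0.0873] yang 178.3 shift [ 0.8  0.7 13.3] n 0.3204992036901783 twist 0.1 F [ 0.7  0.9 -0.9] open 0.135 q6 -0.71
```

Emit:
play_rows --series '[{"x":0.0007,"y":0.0007,"z":0.002,"twist":0},{"x":0,"y":0,"z":0.002,"twist":0},{"x":0,"y":0,"z":0.002,"twist":0},{"x":0,"y":0,"z":0.002,"twist":0},{"x":0,"y":0,"z":0,"twist":0},{"x":0,"y":0,"z":0,"twist":0}]'

```text
clock: 25.02
ee_pos: [0.4931, 0.1521, 0.0784]
eef_rot: [[-0.029, -1.0, -0.0], [-1.0, 0.029, -0.0], [0.0, 0.0, -1.0]]
contact_force: [-0.7, 0.8, -0.7]
opening: 0.135
finger_force: 20.0
```

Emit:
play_rows --series '[{"x":0,"y":0,"z":0.001,"twist":0},{"x":0,"y":0,"z":0.001,"twist":0},{"x":0,"y":0,"z":0,"twist":0}]'

```text
clock: 25.27
ee_pos: [0.4931, 0.1521, 0.0764]
eef_rot: [[-0.029, -1.0, -0.0], [-1.0, 0.029, -0.0], [0.0, 0.0, -1.0]]
contact_force: [0.1, 0.2, -0.9]
opening: 0.136
finger_force: 20.0
```

The underside is at 42.6 mm, below the stud top, with no force, so the key is over the stud. I lower to contact and release.

Emit:
play_rows --series '[{"x":0,"y":0,"z":0.001,"twist":0},{"x":0,"y":0,"z":0.0005,"twist":0},{"x":0,"y":0,"z":0,"twist":0}]'

```text
clock: 25.52
ee_pos: [0.4932, 0.1521, 0.0749]
eef_rot: [[-0.029, -1.0, -0.0], [-1.0, 0.029, -0.0], [0.0, 0.0, -1.0]]
contact_force: [0.0, -0.4, -0.9]
opening: 0.137
finger_force: 20.0
```

Emit:
play_rows --series '[{"x":0,"y":0,"z":0,"twist":0},{"x":0,"y":0,"z":0,"twist":0},{"x":0,"y":0,"z":0,"twist":0},{"x":0,"y":0,"z":0,"twist":0},{"x":0,"y":0,"z":0,"twist":0}]' --grip 0.0

```text
clock: 25.93
ee_pos: [0.4932, 0.1522, 0.0751]
eef_rot: [[-0.029, -1.0, 0.0], [-1.0, 0.029, 0.0], [-0.0, -0.0, -1.0]]
contact_force: [-0.3, 0.1, 0.9]
opening: 0.445
finger_force: 0.0
```

Emit:
play_rows --series '[{"x":0,"y":0,"z":-0.01,"twist":0},{"x":0,"y":0,"z":-0.025,"twist":0},{"x":0,"y":0,"z":-0.035,"twist":0},{"x":0,"y":0,"z":-0.035,"twist":0},{"x":0.04,"y":0,"z":0,"twist":0},{"x":0.04,"y":0,"z":0,"twist":0},{"x":0.04,"y":0,"z":0,"twist":0},{"x":0.04,"y":0,"z":0,"twist":0}]'

```text
clock: 26.6
ee_pos: [0.4882, -0.0091, 0.1814]
eef_rot: [[-0.028, -1.0, 0.002], [-1.0, 0.028, 0.001], [-0.001, -0.002, -1.0]]
contact_force: [1.4, -0.7, 0.7]
opening: 0.499
finger_force: 0.0
```

Emit:
play_rows --series '[{"x":0.04,"y":0,"z":0,"twist":0},{"x":0.04,"y":0,"z":0,"twist":0},{"x":0.04,"y":0,"z":0,"twist":0},{"x":0,"y":0,"z":0,"twist":0},{"x":0,"y":0,"z":0,"twist":0}]'

```text
clock: 27.02
ee_pos: [0.4846, -0.1299, 0.1807]
eef_rot: [[-0.033, -0.999, 0.0], [-0.999, 0.033, -0.0], [0.0, -0.0, -1.0]]
contact_force: [0.5, 0.4, 0.5]
opening: 0.501
finger_force: 0.0
```

```bash
python3 -W ignore - <<'E'
from h import *
im=plane(); im,P=cloud('scene'); hsv=cv2.cvtColor(im,cv2.COLOR_RGB2HSV); H,S,V=[hsv[...,i] for i in range(3)]
r=((H<5)|(H>174))&(S>180)&(V>60)&(abs(P[...,0]-.494)<.04)&(abs(P[...,1]-.151)<.04)
q=P[r]*1e3; t=q[q[:,2]>80]; print(len(q),q[:,2].max(),np.median(t[:,2]),cv2.minAreaRect(t[:,:2].astype(np.float32)))
A=np.c_[t[:,:2]-t[:,:2].mean(0),np.ones(len(t))]; print(np.linalg.lstsq(A,t[:,2],rcond=None)[0])
cv2.imwrite('pics/p6.png',cv2.resize(im[140:370,150:450],None,fx=2.6,fy=2.6,interpolation=cv2.INTER_CUBIC)[:,:,::-1])
E
```

```text
plane 1011 [-0.00736759 -0.10170641  0.05612361] ((492.2662658691406, 78.68907165527344), (220.0814208984375, 31.023073196411133), 87.73426818847656)
515 88.70825841858776 85.17262434622985 ((493.9237060546875, 157.5150146484375), (36.49760437011719, 13.130143165588379), 89.10177612304688)
[-0.16921077 -0.09349435 85.23538139]
```

View pics/p6.png

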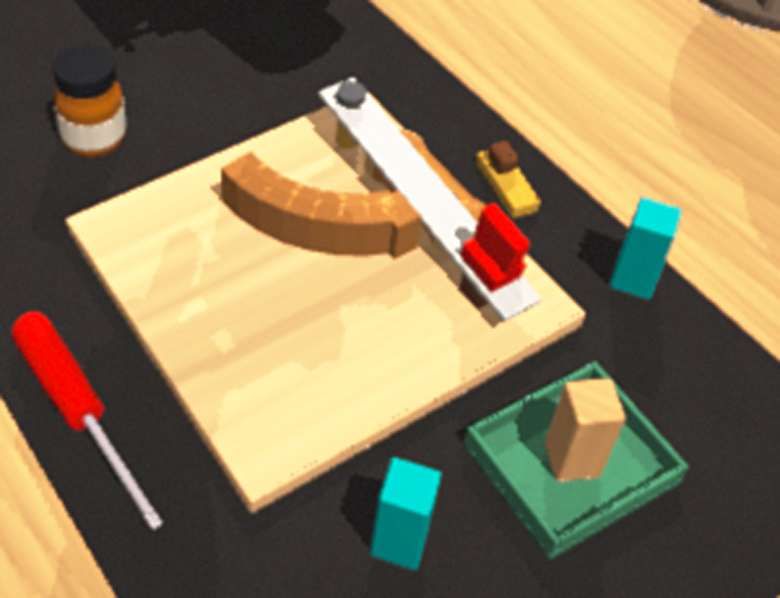

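The picture shows everything in place. The key (490,250) sits flat on the strap: its top is at about 86 mm, against about 95 if it stood on the stud, and its slope matches the strap's. The block stands in the tray at (585,430), and the jar, screwdriver and plane have not moved.

```bash
python3 -c "
from station import ctrl
print(ctrl.job_done())"
```

```text
the job is handed in; nothing more can be done
None
```

The job is handed in at about 27 s: the block stands upright in the tray, the strap is seated over the stud and the red key sits on it. On the first push the strap tipped against the stud at about 16 N, so I gripped it, swung it back and guided it the last 13° held level instead of pushing it.

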